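# Unlatch and open the large slide case

### The arm

A 6-joint arm with a two-finger parallel gripper is mounted at the origin on the work surface. World frame = base frame: x ahead of the robot, y to its left, z up, the work surface at z = 0. Lengths are in mm, angles in rad, forces in N, time in s.
With the tool pointing down it reaches from about 350 to 875 mm from the base axis. Payload 4.2 kg.
Tool frame: the origin (TCP) lies at the very end of the fingers, on their centre line; the grasp point (between the pads) lies 19 mm behind it; z points along the fingers, y is the direction in which the jaws open and shut (so a half turn about z gives the same grasp; the last joint's range is limited). The gripper opens to 85 mm and grips with 20 to 120 N. Pads are 22 mm wide; open, the fingers measure 114 mm over their backs; the gripper's body (76 mm by 85 mm) begins 54 mm behind the grasp point. The pads swing forward as they close: fully open they stand 13 mm farther back than shut.
Start: joints at [-1.047, 0.385, 0.008, 0, -1.194, -0.259], TCP at [163.589, -603.19, 231.312] pointing down, gripper open.
Joint ranges: [-3.14, 3.14], [-1.21, 2.06], [-1.07, 1.41], [-3.16, 2.05], [-2.99, -0.16], [-3.1, 3.1]. Speed limits (rad/s): [2.79, 2.79, 3.14, 3.14, 3.14, 3.14].

### API

Orientations are given as a unit quaternion [x, y, z, w].
In Python, from bench import arm gives the robot as it stands.
- The arm moves only by the tool apply_moves, never from a script. Its argument "plan" is one flat list of numbers, 5 for each row, row after row: the gripper's target within -1 to 1 (shut at 1, half-way at 0, fully open at -1), then the shift along the world's x, y, z in m, then the turn about the world's z in degrees. A call has 1 to 8 rows; each row is the pose to reach, as a shift and turn from the pose commanded when the call began; what a row does not reach only later rows make up. A row lasts 1/12 s, in which the tool goes at most 41.7 mm and 7.16 degrees, less where a joint would pass 70% of its speed; a pose out of reach is approached as far as the arm can. A call with a gripper value outside its range is refused whole. The fingers move at their own pace and stop on an object; the grip force is fixed at half the most. Time passes only in rows, so rows that repeat a pose let the fingers close. It gives the time, the measured TCP pose, the force and the opening at its end, in the units of the state.
- arm.read_state(): the state, without advancing time (a new reading comes with each control period).
- arm.get_image(name): name is "scene" or "top" or "wrist"; returns a dict with "color" (384x512x3 uint8, red, green, blue), "range_z" (384x512 float32, mm along the optical axis (not along the pixel's ray), 0 where there is no reading), "camera_matrix" (3x3 intrinsics, pixels), "camera_from_world" (4x4, takes a point from world to camera coordinates); the wrist camera has in their place "mount" (4x4, takes a point from camera to tool coordinates, whose origin is the TCP and whose axes are the flange's). Camera axes: x right, y down, z forward; pixel columns grow to the right and rows downward; lengths in mm; the calibration is good to about 2 mm. The wrist camera is an equidistant fisheye: a pixel r from the principal point sees the ray r / f radians off the axis. A picture is of the moment at which its call begins: read the wrist's pose just before it.
- arm.job_done(): hands the job in, once; it reports no verdict.
The state is a dict: "clock": time; "joints": joint angles; "joint_vel": joint speeds; "joint_efforts": joint torques, N m; "position": TCP position; "ee_rot": TCP orientation; "contact_force": force on the tool from outside, world axes, zero at the start; "wrist_torque": the same for the moment, N m; "gripper_width": finger opening in mm.
Only numpy, scipy, OpenCV 4.12 (cv2) and the standard library are available. Lean on these libraries where they do the work, as an engineer would, in place of code of your own. Each camera call takes 0.05 s, during which the arm holds its last target.

### The job

Open the larger of the two wooden slide cases on the shelf: turn the brass latch knob on its sliding panel a full quarter turn clockwise (seen from above) to its stop, then slide the panel along its runners, over the empty recess, until the bay with the glass slides is fully open. Leave the knob turned and let go of it; leave the smaller case latched.

Things in the scene. Friction and masses are not known exactly. Their poses are not given: they have to be found in the camera images.
- large_latch_grip (a point): Grip point of the larger case's brass bar knob (bar 46 long, 13 thick, 34 tall), on its upright axis, 14 below the bar's top, 26 above the panel under it, 86 above the shelf. Moves with the panel, does not turn with the knob: z up, +y the way the panel slides open, from covered bay towards open recess. The bar lies along this y at large_latch = 0, along x at 1.57. Sizes in mm.
- large_latch (a joint): Turn of that knob, rad: 0 latched, grows clockwise seen from above to its stop at 1.57; starts near 0. Stays where left (friction 0.06 N m). Below the bar is a boss 32 mm across, up to 8 mm above the panel. A cam under the panel blocks sliding until the knob is turned about 1 rad.
- large_panel (a joint): Level slide of the wooden panel (154 x 136 mm) that carries the knob at its middle, on the larger case (180 x 280 mm, 64 mm high, fixed), m: 0 shut, 0.10 at its end stop, fully open. About 2 N to move; stays where left.
- small_latch (a joint): Turn of the same kind of knob on the smaller case (120 x 190 mm, fixed beside the larger), rad: near 0 latched, 1.57 at its stop; to be left alone.

How it is judged (in metres and radians):
On the way, in this order (a step that is already met when the one before it is completed fails the run):
1. the large case's knob is turned a quarter turn while its panel is still shut (value of joint large_latch above 1.3 rad and value of joint large_panel below 0.02 m), for 0.1 s.
2. the panel is slid open (value of joint large_panel above 0.085 m), for 0.2 s.
At the end, for the whole second after the job is handed in: The large case's panel is open to within 15 mm of its end stop and at rest, its knob still turned to within 15 degrees of its quarter-turn stop, and the small case's knob is still latched (turned less than 23 degrees) (value of joint large_panel above 0.085 m and value of joint large_latch above 1.3 rad and velocity of joint large_panel between -0.01 and 0.01 m/s and value of joint small_latch below 0.4 rad); the robot touches nothing.
It fails at once if the smaller case's latch knob is turned (value of joint small_latch above 0.4 rad).
It also fails if it takes over 40 s, if anything falls off the work surface, if the arm or the gripper's body presses on something with over 40 N, if the wrist force passes 120 N, or if a joint passes its speed limit or range.

## Working session

There is one attempt and no reset: what is moved stays moved. The work goes in short steps, Python scripts to look and compute and a tool call to move; the robot and the scene stay as the last step left them, time stands still between calls to the robot, and variables do not carry over. Pictures are saved under pics/ and viewed, and the job is handed in when it is done.

Besides the shell and the picture viewer there is one more tool, called after ">>>" as name(argument=value, ...), one argument or row to a line, values as JSON. apply_moves: Moves the arm, as the interface text tells. Its arguments: {"type":"object","properties":{"plan":{"type":"array","items":{"type":"number"}}},"required":["plan"]}

```bash
mkdir -p pics; ls
python3 - <<'E'
from bench import arm
import cv2,numpy as np
s=arm.read_state();print(s)
for n in ["scene","top"]:
    d=arm.get_image(n)
    cv2.imwrite(f"pics/{n}0.png",d["color"][:,:,::-1])
    np.savez(f"{n}0.npz",**d)
    print(n,d["camera_matrix"],d["camera_from_world"])
E
```

```text
pics
{'clock': 0.0, 'joints': array([-1.04738921e+00,  3.85560429e-01,  6.59002790e-03, -4.99647350e-04,
       -1.19403743e+00, -2.58600279e-01]), 'joint_vel': array([-7.89707801e-04,  2.07378781e-03, -1.55908824e-04,  8.50429591e-05,
       -2.21597432e-04,  9.21013832e-04]), 'joint_efforts': array([ 1.70735329e-03, -3.92288733e+01,  1.88400882e+01,  4.18613702e+00,
       -4.66529615e-03,  9.03288793e-06]), 'position': array([ 163.42867483, -602.62148374,  230.20517094]), 'ee_rot': array([-1.31925456e-01,  9.91258996e-01,  1.11079481e-03, -2.06746298e-04]), 'contact_force': array([-0.20267178, -0.02758378, -0.1313716 ]), 'wrist_torque': array([0.00364315, 0.02671997, 0.02033112]), 'gripper_width': 85.3829894824149}
scene [[408.70534215   0.         251.26890335]
 [  0.         408.70534215 193.10519459]
 [  0.           0.           1.        ]] [[-1.38117982e-01  9.90293419e-01 -1.55681370e-02  1.37627763e+02]
 [ 5.49839613e-01  6.35941614e-02 -8.32845834e-01 -2.23658867e+02]
 [-8.23771706e-01 -1.23590964e-01 -5.53286048e-01  1.28436243e+03]
 [ 0.00000000e+00  0.00000000e+00  0.00000000e+00  1.00000000e+00]]
top [[352.00274161   0.         253.64465696]
 [  0.         352.00274161 189.67120307]
 [  0.           0.           1.        ]] [[ 7.50697188e-02 -9.97162586e-01 -5.59594855e-03 -7.52484315e+01]
 [-9.76304174e-01 -7.23548962e-02 -2.03948347e-01  5.47356524e+02]
 [ 2.02964767e-01  2.07736930e-02 -9.78965657e-01  6.78763015e+02]
 [ 0.00000000e+00  0.00000000e+00  0.00000000e+00  1.00000000e+00]]
```

View pics/scene0.png

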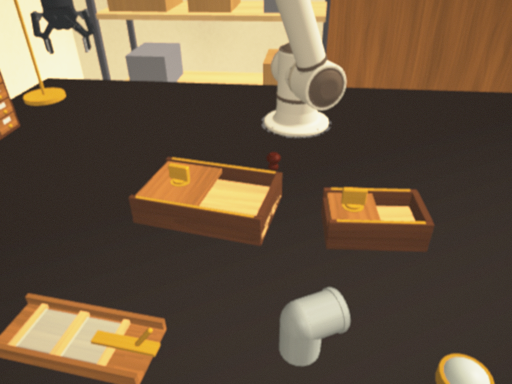

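View pics/top0.png

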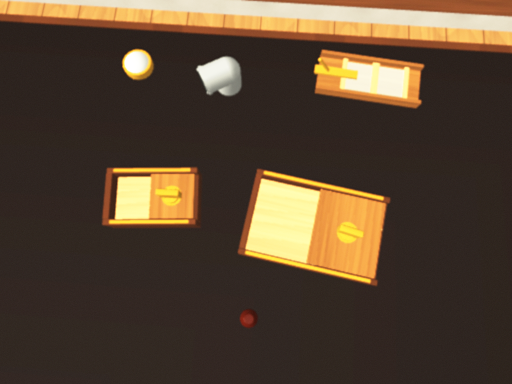

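Scene: the large case is at about (208,198), its knob at (179,174). Top: the large case is at about (315,227), its knob at (349,233), and the open recess is to the left (+y). The small case is at (152,196).

```bash
cat > h.py <<'E'
import numpy as np,cv2
def ray(d,u,v):
    K=d["camera_matrix"];T=d["camera_from_world"];R=T[:3,:3]
    c=-R.T@T[:3,3];w=R.T@np.linalg.solve(K,[u,v,1.0]);return c,w
def onz(d,u,v,z):
    c,w=ray(d,u,v);return c+w*(z-c[2])/w[2]
def back(d,u,v):
    c,w=ray(d,u,v);return c+w*float(d["range_z"][int(round(v)),int(round(u))])
def tri(a,b):
    A=[];B=[]
    for c,w in(a,b):
        w=w/np.linalg.norm(w);P=np.eye(3)-np.outer(w,w);A.append(P);B.append(P@c)
    return np.linalg.solve(sum(A),sum(B))
E
python3 - <<'E'
import numpy as np,cv2
from h import *
t=dict(np.load("top0.npz"));s=dict(np.load("scene0.npz"))
def crop(d,x,y,w,h,k,n):
    cv2.imwrite(n,cv2.resize(np.ascontiguousarray(d["color"][y:y+h,x:x+w,::-1]),None,fx=k,fy=k,interpolation=cv2.INTER_NEAREST))
crop(t,325,210,50,45,12,"pics/tc.png");crop(s,155,150,50,45,12,"pics/sc.png")
# depth cloud of knob top
for d,(x,y,w,h) in((t,(325,210,50,45)),(s,(155,150,50,45))):
    P=[]
    for v in range(y,y+h):
        for u in range(x,x+w):
            if d["range_z"][v,u]>0:P.append(np.r_[back(d,u,v),u,v])
    P=np.array(P);k=P[(P[:,2]>75)]
    print(len(k),k.mean(0).round(1),np.percentile(k[:,2],[5,50,95]).round(1))
    q=P[(P[:,2]>50)&(P[:,2]<70)];print("panel z",np.median(q[:,2]))
    r=cv2.minAreaRect(k[:,:2].astype(np.float32));print(r)
# rails
hsv=cv2.cvtColor(t["color"],cv2.COLOR_RGB2HSV);m=cv2.inRange(hsv,(18,150,120),(35,255,255))
m[:160]=0;m[:,:230]=0;m[300:]=0
n,l,st,c=cv2.connectedComponentsWithStats(m)
for i in range(1,n):
    if st[i,4]>40:
        ys,xs=np.where(l==i);w=np.array([onz(t,u,v,64)[:2] for u,v in zip(xs,ys)],np.float32)
        f=cv2.fitLine(w,cv2.DIST_L2,0,.01,.01).ravel();print(st[i],c[i],f[:2],np.degrees(np.arctan2(f[1],f[0])),w.mean(0))
E
```

```text
218 [ 476.2 -225.8   96.8  350.1  230.8] [ 79.6 100.1 102.5]
panel z 61.19547445517219
((477.4234924316406, -228.00099182128906), (46.30018997192383, 13.570865631103516), 76.14302062988281)
255 [ 482.7 -225.1   89.5  178.8  170.9] [77.1 90.2 99.6]
panel z 59.57145384315049
((478.8665466308594, -226.2153778076172), (45.75779342651367, 15.840888977050781), 79.103515625)
[264 171 120  29 401] [322.9276808  185.02992519] [0.14935969 0.98878294] 81.41017 [ 570.25146 -176.26607]
[336 200  31  73 726] [352.65013774 232.79063361] [ 0.988898   -0.14859618] -8.545582 [ 476.47266 -239.63045]
[245 250 126  33 473] [306.47357294 266.01268499] [0.15059711 0.98859525] 81.33846 [ 404.06256 -149.62508]
```

View pics/tc.png

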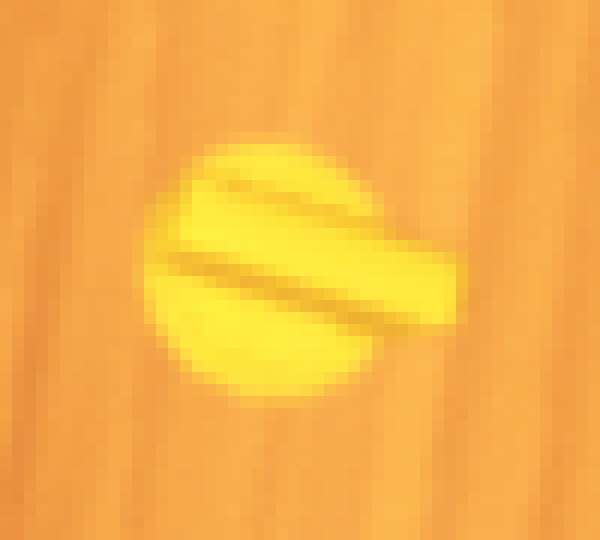

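View pics/sc.png

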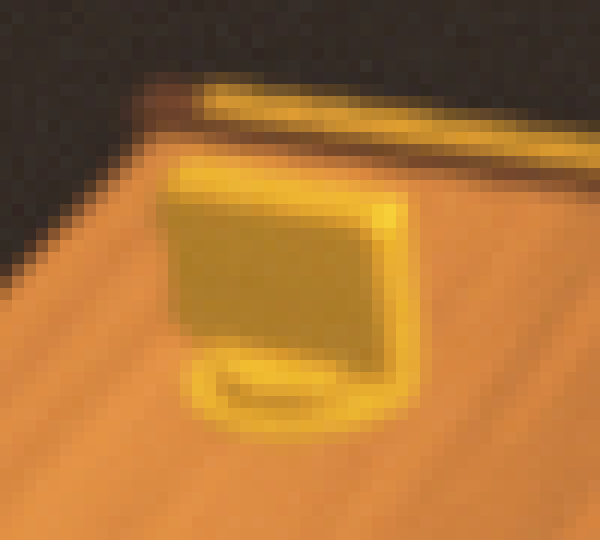

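Measured: the knob axis is at about (478,-227), its top at z≈100, the panel at z≈60, and the slide direction is (0.150,0.989). The jaws need yaw ≈168°, which is +63° from the present yaw.

>>> apply_moves(
  plan=[-1,0.025,0.03,0,7,-1,0.05,0.06,0,14,-1,0.075,0.09,0,21,-1,0.1,0.12,0,28,-1,0.125,0.15,0,35,-1,0.15,0.18,0,42,-1,0.175,0.21,0,49,-1,0.2,0.24,0,56],
)

```text
clock: 0.77
position: [364.2, -361.4, 231.1]
ee_rot: [-0.584, 0.812, 0.0, -0.0]
contact_force: [1.2, -0.1, 0.4]
gripper_width: 85.6
```

>>> apply_moves(
  plan=[-1,0.025,0.03,0,7,-1,0.05,0.06,0,7,-1,0.075,0.09,0,7,-1,0.1,0.12,0,7,-1,0.114,0.136,0,7,-1,0.114,0.136,0,7,-1,0.114,0.136,0,7],
)

```text
clock: 1.35
position: [477.9, -226.1, 230.7]
ee_rot: [-0.631, 0.775, 0.001, -0.0]
contact_force: [-0.8, 0.5, -0.9]
gripper_width: 85.7
```

Run:
```python
from bench import arm
import cv2,numpy as np
from scipy.spatial.transform import Rotation as Ro
from h import *
s=arm.read_state();print(s["clock"],s["position"],s["ee_rot"],s["joints"],s["contact_force"])
R=Ro.from_quat(s["ee_rot"]).as_matrix();print(R)
d=arm.get_image("wrist");np.savez("w1.npz",pos=s["position"],R=R,**d)
print(d["camera_matrix"],d["mount"])
cv2.imwrite("pics/w1.png",d["color"][:,:,::-1])
```

```text
1.35 [ 477.94379999 -226.06136044  230.71055922] [-6.31406991e-01  7.75451321e-01  5.66946215e-04 -3.73071557e-04] [-1.34893812e-01  2.22157905e-01 -2.27056663e-01 -2.55559729e-04
 -1.12291945e+00 -6.90587357e-02] [-0.76016136  0.51970187 -0.87735847]
[[-2.02650144e-01 -9.79250348e-01 -1.29454527e-03]
 [-9.79251194e-01  2.02649779e-01  4.08158404e-04]
 [-1.37349945e-04  1.35039836e-03 -9.99999079e-01]]
[[297.31863964   0.         257.34569167]
 [  0.         297.31863964 193.18922215]
 [  0.           0.           1.        ]] [[ 2.67264211e-04 -9.56399891e-01 -2.92060227e-01  7.39680338e+01]
 [ 9.99999854e-01  3.92552920e-04 -3.70380446e-04  2.72630352e-01]
 [ 4.68880914e-04 -2.92060086e-01  9.56399857e-01 -1.42392914e+02]
 [ 0.00000000e+00  0.00000000e+00  0.00000000e+00  1.00000000e+00]]
```

View pics/w1.png

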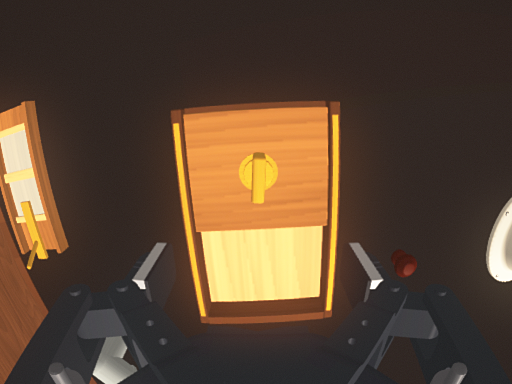

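The wrist view shows the knob bar at about (259,177), nearly centred, with the fingers on either side of the case. I'll refine with this view: the bar's axis position and angle.

Run:
```python
import cv2,numpy as np
from h import *
d=dict(np.load("w1.npz"))
K=d["camera_matrix"];M=d["mount"];R=d["R"];p=d["pos"]
def wray(u,v):
    x=(u-K[0,2])/K[0,0];y=(v-K[1,2])/K[0,0];r=np.hypot(x,y)
    c=np.array([np.sin(r)*x/max(r,1e-9),np.sin(r)*y/max(r,1e-9),np.cos(r)])
    return R@M[:3,3]+p, R@M[:3,:3]@c,c
P=[]
for v in range(145,225):
    for u in range(225,295):
        z=d["range_z"][v,u]
        if z>0:
            o,w,c=wray(u,v);P.append(o+w*z/c[2])
P=np.array(P)
k=P[P[:,2]>92]
print(len(k),np.median(k[:,2]),cv2.minAreaRect(k[:,:2].astype(np.float32)),np.median(P[(P[:,2]<70)&(P[:,2]>50)][:,2]))
# silhouette colour: boss centre on its top plane z=68
cv2.imwrite("pics/w1c.png",cv2.resize(np.ascontiguousarray(d["color"][140:215,220:300,::-1]),None,fx=7,fy=7,interpolation=cv2.INTER_NEAREST))
```

```text
635 99.556471065589 ((476.2734069824219, -228.4554901123047), (46.31127166748047, 13.003135681152344), 76.31428527832031) 60.01502550320953
```

View pics/w1c.png

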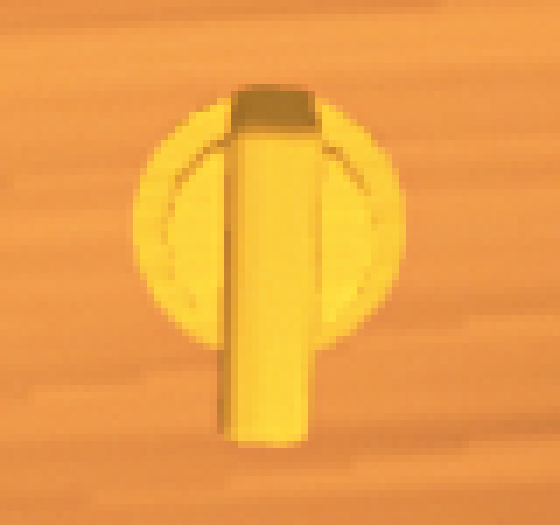

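The wrist view (bar at 259,177) gives the axis at (476.7,-228.2), bar angle 76.3°, top at 99.6 and panel at 60. This agrees with the fixed cameras, so I'll descend to TCP z≈74 and close.

>>> apply_moves(
  plan=[-1,-0.001,-0.002,-0.035,-2,-1,-0.001,-0.002,-0.07,-2,-1,-0.001,-0.002,-0.105,-2,-1,-0.001,-0.002,-0.135,-2,-1,-0.001,-0.002,-0.156,-2,-1,-0.001,-0.002,-0.156,-2],
)

```text
clock: 1.9
position: [472.1, -229.5, 70.8]
ee_rot: [-0.616, 0.788, 0.004, -0.003]
contact_force: [-1.3, 0.1, -0.2]
gripper_width: 85.2
```

>>> apply_moves(
  plan=[1,0,0,0,0,1,0,0,0,0,1,0,0,0,0,1,0,0,0,0,1,0,0,0,0,1,0,0,0,0,1,0,0,0,0,1,0,0,0,0],
)

```text
clock: 2.57
position: [476.6, -229.2, 76.4]
ee_rot: [-0.617, 0.787, -0.0, 0.0]
contact_force: [-2.2, 0.7, 5.5]
gripper_width: 12.1
```

Gripped, opening 12.1 mm. Now the clockwise turn.

>>> apply_moves(
  plan=[1,0,0,0,-6,1,0,0,0,-12,1,0,0,0,-18,1,0,0,0,-24,1,0,0,0,-30,1,0,0,0,-36,1,0,0,0,-42,1,0,0,0,-48],
)

```text
clock: 3.23
position: [476.6, -229.2, 76.4]
ee_rot: [-0.241, 0.97, -0.0, 0.0]
contact_force: [-2.0, 0.2, 6.2]
gripper_width: 11.9
```

>>> apply_moves(
  plan=[1,0,0,0,-6,1,0,0,0,-12,1,0,0,0,-18,1,0,0,0,-24,1,0,0,0,-30,1,0,0,0,-36,1,0,0,0,-37,1,0,0,0,-37],
)

```text
clock: 3.9
position: [476.6, -229.2, 76.5]
ee_rot: [0.077, 0.997, -0.0, 0.0]
contact_force: [-2.6, -0.3, 6.3]
gripper_width: 11.9
```

Run:
```python
from bench import arm
import cv2
from scipy.spatial.transform import Rotation as Ro
import numpy as np
s=arm.read_state();R=Ro.from_quat(s["ee_rot"]).as_matrix();print(s["position"],np.degrees(np.arctan2(R[1,1],R[0,1])),s["contact_force"],s["wrist_torque"],s["gripper_width"],s["joints"])
a=arm.get_image("scene")["color"][120:260,100:300];b=arm.get_image("wrist")["color"]
a=cv2.resize(a,(400,280));b=cv2.resize(b,(400,300));cv2.imwrite("pics/turn.png",np.vstack([a,b])[:,:,::-1])
```

```text
[ 476.58030587 -229.20784398   76.47479927] 81.18136913693132 [-2.5848904  -0.3025231   6.34534168] [ 0.27902204  0.65641782 -0.01170058] 11.886872490570141 [-1.41046027e-01  3.92661471e-01 -4.27365966e-01  6.63076886e-04
 -7.50496136e-01 -1.58414926e+00]
```

View pics/turn.png

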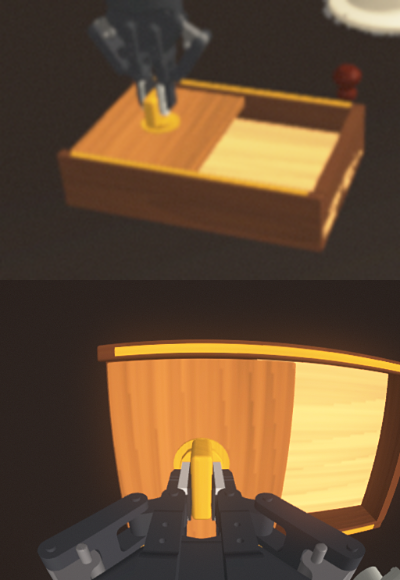

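The bar is turned across the runners: bottom wrist panel around (202,470), jaws on it, yaw 81.2°, panel still shut. I'll add a small nudge towards the stop and then slide.

>>> apply_moves(
  plan=[1,0,0,0,-2,1,0,0,0,-2,1,0.002,0.0148,0,-2,1,0.0045,0.0297,0,-2,1,0.0068,0.0445,0,-2,1,0.009,0.0593,0,-2,1,0.0113,0.0742,0,-2,1,0.0113,0.0742,0,-2],
)

```text
clock: 4.67
position: [488.1, -153.4, 76.4]
ee_rot: [0.091, 0.996, -0.0, 0.0]
contact_force: [-2.4, 1.5, 5.7]
gripper_width: 12.1
```

Run:
```python
from bench import arm
s=arm.read_state();print(s["position"],s["contact_force"],s["wrist_torque"],s["gripper_width"],s["joints"])
```

```text
[ 488.13449417 -153.38950739   76.44569782] [-2.43054066  1.47587396  5.66616504] [0.51254584 0.78498638 0.75908007] 12.131312273471206 [ 1.36515206e-02  3.68842489e-01 -4.69028785e-01  1.19936900e-03
 -7.32985729e-01 -1.76822683e+00]
```

The wrist torque has risen to 0.76 N m, so the knob is at its stop. Finishing the slide.

>>> apply_moves(
  plan=[1,0.0018,0.012,0,1,1,0.0036,0.024,0,1,1,0.0038,0.025,0,1,1,0.0038,0.025,0,1,1,0.0038,0.025,0,1],
)

```text
clock: 5.08
position: [491.7, -130.3, 76.4]
ee_rot: [0.084, 0.996, -0.001, 0.0]
contact_force: [-3.3, -0.2, 6.8]
gripper_width: 12.1
```

Run:
```python
from bench import arm
import cv2,numpy as np
s=arm.read_state();print(s["position"],s["contact_force"],s["wrist_torque"])
a=arm.get_image("scene")["color"][120:260,100:300];b=arm.get_image("wrist")["color"]
a=cv2.resize(a,(400,280));b=cv2.resize(b,(400,300));cv2.imwrite("pics/slid.png",np.vstack([a,b])[:,:,::-1])
```

```text
[ 491.67205032 -130.28316745   76.44552217] [-3.27161821 -0.19246419  6.79006105] [-0.25623849  0.71410931  0.44815801]
```

View pics/slid.png

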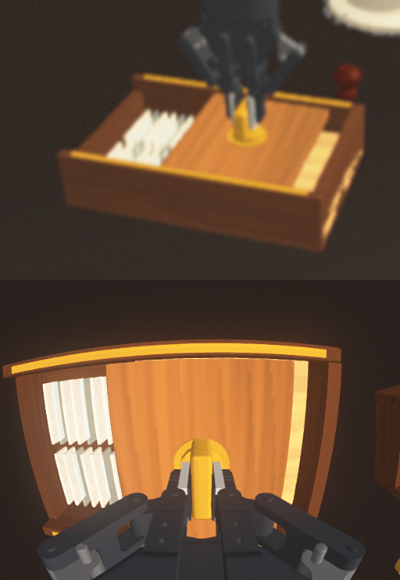

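The panel is open, with the slides showing at left and a thin strip of recess left at right. The TCP has travelled 100 mm. I'll push 2 mm further to confirm the end stop.

>>> apply_moves(
  plan=[1,0.0003,0.002,0,0,1,0.0003,0.002,0,0,1,0.0003,0.002,0,0],
)

```text
clock: 5.43
position: [491.7, -130.0, 76.4]
ee_rot: [0.084, 0.996, -0.002, -0.0]
contact_force: [-1.7, -8.5, 5.4]
gripper_width: 12.1
```

The end stop is confirmed: 8.5 N, no further motion. Releasing and retreating.

>>> apply_moves(
  plan=[1,0,-0.001,0,0,0,0,-0.001,0,0,0,0,-0.001,0,0,0,0,-0.001,0,0,0,0,-0.001,0,0,0,0,-0.001,0,0,0,0,-0.001,0,0],
)

```text
clock: 6.02
position: [492.1, -128.8, 75.2]
ee_rot: [0.086, 0.996, 0.0, -0.0]
contact_force: [-0.3, -1.0, -1.3]
gripper_width: 42.7
```

>>> apply_moves(
  plan=[0,0,0,0.03,0,0,0,0,0.06,0,0,0,0,0.1,0,0,0,0,0.14,0,0,0,0,0.16,0,0,0,0,0.16,0,0,0,0,0.16,0],
)

```text
clock: 6.6
position: [492.4, -128.7, 236.5]
ee_rot: [0.086, 0.996, 0.0, 0.002]
contact_force: [-0.2, 0.0, -0.8]
gripper_width: 42.7
```

Run:
```python
from bench import arm
import cv2,numpy as np
from scipy.spatial.transform import Rotation as Ro
s=arm.read_state();print(s["clock"],s["position"],s["contact_force"],s["gripper_width"])
d=arm.get_image("wrist");R=Ro.from_quat(s["ee_rot"]).as_matrix();p=s["position"];K=d["camera_matrix"];M=d["mount"]
v,u=np.mgrid[0:384,0:512];x=(u-K[0,2])/K[0,0];y=(v-K[1,2])/K[0,0];r=np.hypot(x,y)+1e-9
c=np.stack([np.sin(r)*x/r,np.sin(r)*y/r,np.cos(r)],-1);c=c*(d["range_z"]/np.cos(r))[...,None]
P=(c@M[:3,:3].T+M[:3,3])@R.T+p
k=P[(np.linalg.norm(P[...,:2]-[491.7,-129],axis=-1)<45)&(P[...,2]>92)&(P[...,2]<106)&(d["range_z"]>0)]
print(len(k),cv2.minAreaRect(k[:,:2].astype(np.float32)))
a=arm.get_image("top")["color"];b=d["color"]
cv2.imwrite("pics/end.png",np.vstack([cv2.resize(a,(400,300)),cv2.resize(b,(400,300))])[:,:,::-1])
```

```text
6.6 [ 492.3966127  -128.73180075  236.48324199] [-0.18573701  0.04321597 -0.77522645] 42.67817706257268
606 ((491.1918640136719, -129.63873291015625), (12.745240211486816, 45.38508987426758), 80.39952850341797)
```

View pics/end.png

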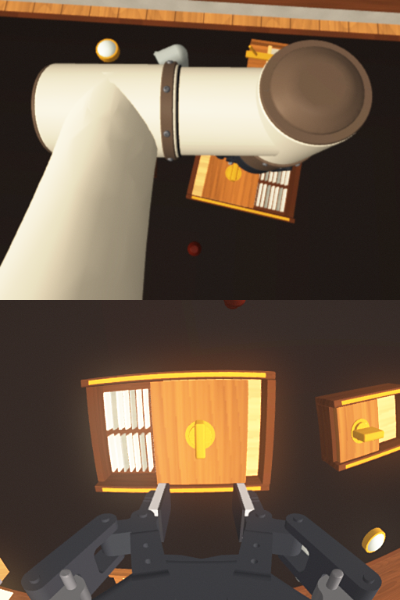

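The wrist view shows the knob turned (200,438), the slide bay open (128,430), and the small case's knob untouched (368,435). The bar is at −9.6° and has moved about 100 mm. Handing in.

```bash
python3 -c "
from bench import arm
print(arm.job_done())"
```

```text
the job is handed in; nothing more can be done
None
```

The larger case is open: I turned its knob clockwise to its stop, slid the panel to its end stop, then let go and backed off. I handed the job in at about 6.7 s; no verdict is reported.

- **Knob:** the wrist torque rose to 0.76 N m at the stop. The last wrist image shows the bar about 91° from its latched line.
- **Panel:** it met its end stop at about 8.5 N. The knob moved about 100 mm along the runners, and the slide bay is fully uncovered.
- **Smaller case:** its knob looks unturned in the last wrist image; I did not measure its angle.
- **Contact:** the gripper ended open, about 160 mm above the grasp height, with less than 1 N measured on the tool.

No check failed. The three views placed the knob within about 3 mm of each other. The knob started about 5° clockwise of its latched line, and I allowed for that in the turn.

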